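# Probe check on a terminal board

### The arm

A 6-joint arm with a two-finger parallel gripper is mounted at the origin on the work surface. World frame = base frame: x ahead of the robot, y to its left, z up, the work surface at z = 0. Lengths are in m, angles in rad, forces in N, time in s.
With the tool pointing down it reaches from about 0.275 to 0.75 m from the base axis. Payload 10.2 kg.
Tool frame: the origin (TCP) lies at the very end of the fingers, on their centre line; the grasp point (between the pads) lies 19 mm behind it; z points along the fingers, y is the line along which they close (so a half turn about z gives the same grasp; the last joint's range is limited). The gripper opens to 88 mm and grips with 3 to 60 N. Pads are 18 mm wide; open, the fingers measure 123 mm over their backs; the gripper's body (75 mm by 187 mm) begins 45 mm behind the grasp point.
Start: joints at [-1.334, 0.313, 1.498, -0, 1.331, -0.223], TCP at [0.233, -0.47, 0.215] pointing down, gripper open.
Joint ranges: [-2.94, 2.94], [-0.97, 2.17], [0.19, 2.56], [-1.23, 4.37], [0.02, 3.11], [-2.88, 2.88]. Speed limits (rad/s): [2.39, 2.39, 3.01, 3.14, 3.14, 3.14].

### API

Orientations are given as a unit quaternion [w, x, y, z].
In Python, from bench import arm gives the robot as it stands.
- The arm moves only by the tool jog_arm, never from a script. Its argument "moves" is a list of rows, each an object of numbers: "jaw": the opening, from -1 (shut) to 1 (fully open); "tx", "ty", "tz": the shift along the tool's x, y, z normalised to -1 to 1, where 1 is 150 mm; "ax", "ay", "az": the turn, a rotation vector about the tool's x, y, z normalised to -1 to 1, where 1 is 45 degrees. In form: [{"jaw": .., "tx": .., "ty": .., "tz": .., "ax": .., "ay": .., "az": ..}, ...]. A call has 1 to 8 rows; each row is the pose to reach, as a shift and turn from the pose commanded when the call began, along the tool's axes at that moment; what a row does not reach only later rows make up. A row lasts 1/10 s, in which the tool goes at most 50 mm and 8.59 degrees, less where a joint would pass 70% of its speed; a pose out of reach is approached as far as the arm can. A call with a number of a shift or a turn outside -1 to 1 is refused whole. A call with a gripper value outside its range is refused whole. The fingers move at their own pace and stop on an object; the grip force is fixed at half the most. Time passes only in rows, so rows that repeat a pose let the fingers close. It gives the time, the measured TCP pose, the force, the opening and the grip force at its end, in the units of the state.
- arm.get_obs(): the state, without advancing time (a new reading comes with each control period).
- arm.get_image(name): name is "scene" or "top" or "wrist"; returns a dict with "frame" (400x640x3 uint8, red, green, blue), "fx", "fy", "cx", "cy" (pixels), "T" (4x4, takes a point from camera to world coordinates); the wrist camera has in their place "T_tool_cam" (4x4, takes a point from camera to tool coordinates, whose origin is the TCP and whose axes are the flange's). Camera axes: x right, y up, looking along -z (the intrinsics and any distortion apply to the point x, -y, -z); pixel columns grow to the right and rows downward; lengths in m; the calibration is good to about 2 mm. The wrist camera is an equidistant fisheye: a pixel r from the principal point sees the ray r / f radians off the axis. A picture is of the moment at which its call begins: read the wrist's pose just before it. There is no depth.
- arm.hand_in(): hands the job in; it is judged then, once.
The state is a dict: "time_s": time; "joints": joint angles; "joint_vel": joint speeds; "effort": joint torques, N m; "eef_pos": TCP position; "ee_rot": TCP orientation; "contact_force": force on the tool from outside, world axes, zero at the start; "torque": the same for the moment, N m; "opening": finger opening in m; "grip_force": force on a finger pad.
Only numpy, scipy, OpenCV 4.12 (cv2) and the standard library are available. Lean on these libraries where they do the work, as an engineer would, in place of code of your own. Each camera call takes 0.05 s, during which the arm holds its last target. There are 200 camera calls.

### The job

First lean the tester's display back to about 40 degrees from upright, so that its reading can be seen from above. Then take the probe from its forked rest and gently press its spring tip on the middle of the square terminal's top, and after that on the middle of the round terminal's top, staying about half a second on each; do not touch the bar-shaped terminal with the probe. Finally hang the probe back upright in the fork of its rest and let go, leaving the bottle, beaker and screwdriver where they are.

Things in the scene. Friction and masses are not known exactly. Their poses are not given: they have to be found in the camera images.
- tester: Fixed red bench tester, a case 150 (x) by 170 (y) by 54 mm high carrying the hinged display on its top. Origin: centre of the underside; its x axis points to its rear, its front (-x) faces roughly the robot, z up. It may stand on either side of the board.
- display_hinge (a point): Middle of the display's hinge line, 66 mm above the table, over the centre of the tester; the hinge line runs along the tester's y axis; the frame is that of the tester.
- display (a joint): Lean of the display in rad: 0 upright, growing as its top edge swings to the rear (tester +x); stop at 1.3. The target is 40 degrees = 0.70. Starts at 0.03 to 0.25. The hinge is stiff (0.5 N m, about 5 to 7 N near the top edge) and stays where it is left. Push the front face rearwards to lean it back.
- display_top (a point): Middle of the top edge of the display's front (screen) face; moves with it. The display is a flat black panel 14 mm thick, 140 mm wide (along the hinge), 110 mm high; this point is 108 mm from the hinge line along the panel and 7 mm in front of its mid plane, which holds the hinge line. z points up along the panel, x out of its back.
- board: Fixed wooden board 100 (x) by 230 (y) by 20 mm thick. Origin: centre of the underside. Three terminals stand on its y midline at y = -75, 0 and +75 mm, in any order.
- square: Fixed terminal with a square steel head 36 by 36 mm, 10 mm thick, on a white ceramic stand-off of 24 mm diameter. Origin: foot of the stand-off, on the board's top (20 mm above the table).
- square_top (a point): Centre of the square head's top face, 66 mm above the table.
- round: Fixed terminal like the square one, but with a round steel head of 36 mm diameter.
- round_top (a point): Centre of the round head's top face, 66 mm above the table.
- bar: Fixed terminal like the others, but with a narrow oblong steel head 56 (x) by 14 (y) mm, 10 mm thick, top face 66 mm above the table; not to be touched with the probe.
- rest: Fixed probe rest: base plate 110 by 90 mm, rear post, on it a flat fork 10 mm thick, upper face 130 mm above the table. The slot between its two 16 mm tines is 36 mm wide, open to the front (-x), above and below. Nothing stands above the fork. Origin: underside of the base, straight below the seat. It may stand on either side of the board.
- rest_seat (a point): Where the probe hangs: the middle of the slot's width, 23 mm in front of its closed end, at the height of the fork's upper face (130 mm); here the centre of the collar's underside rests. The tines reach 37 mm to the front (-x) of it.
- probe: Loose round probe, about 0.16 kg, hung upright in the fork by its collar. Origin: centre of the collar's underside; z up along the handle. Collar 56 mm diameter, 8 mm thick; grey handle 26 mm diameter, 8 to 72 mm above the origin (grip here, any yaw); steel shank 20 mm diameter to 70 mm below the origin, then a spring tip 8 mm diameter ending 100 mm below.
- probe_tip (a point): End of the spring tip, 100 mm below the probe's origin when not pressed, on its axis.
- plunger (a joint): Travel of the spring tip into the shank, m: 0 free, 0.010 fully in. It begins to yield at 1.6 N and is fully in at 5.6 N; a press of 3 to 7 mm is a good gentle touch.
- reagent: Bystander: amber bottle 64 mm diameter, 140 mm high. Origin: centre of the underside.
- beaker: Bystander: glass beaker 72 mm diameter, 85 mm high. Origin: centre of the underside.
- screwdriver: Bystander: screwdriver lying on the table, about 200 mm long.
Things that resemble listed ones, but are neither listed nor needed, are in the scene too. What is shaped like the probe but turquoise is not meant.

How it is judged:
On the way, in this order (a step that is already met when the one before it is completed fails the run):
1. the display leans back 32 to 48 degrees from upright, with the gripper off it (value of joint display between 0.56 and 0.84 rad and contact force between the arm and tester below 0.1 N), for 0.2 s.
2. the held probe's spring tip is on the square terminal's top, within 14 mm of its centre, pressing with over 0.8 N (contact force between probe and square above 0.8 N and distance between probe_tip and square_top below 0.014 m and contact force between the fingers and probe above 1 N), for 0.3 s.
3. then the held probe's spring tip is on the round terminal's top, within 14 mm of its centre, pressing with over 0.8 N (contact force between probe and round above 0.8 N and distance between probe_tip and round_top below 0.014 m and contact force between the fingers and probe above 1 N), for 0.3 s.
At the end, for the whole second after the job is handed in: The probe hangs upright (within 6 degrees) and at rest in the fork, its collar on the tines within 4 mm in height and 25 mm horizontally of the seat, released; the display still leans back 32 to 48 degrees from upright (horizontal distance between probe and rest_seat below 0.025 m and z of probe in the frame of rest_seat between -0.004 and 0.004 m and angle between probe's own z axis and vertical below 0.1 rad and linear speed of probe below 0.03 m/s and value of joint display between 0.56 and 0.84 rad); the robot touches nothing.
It fails at once if the probe touches the bar-shaped terminal (contact force between probe and bar above 0.2 N).
It fails at once if a terminal is pressed harder than 15 N with the probe (contact force between probe and square above 15 N or contact force between probe and round above 15 N).
It fails at once if the bottle, beaker or screwdriver is moved more than 20 mm (distance of any of reagent, beaker, screwdriver from where it was at the start of the episode above 0.02 m).
It also fails if it takes over 64 s, if anything falls off the work surface, if the arm or the gripper's body presses on something with over 40 N, if the wrist force passes 120 N, or if a joint passes its speed limit or range.

## Working session

There is one attempt and no reset: what is moved stays moved. The work goes in short steps, Python scripts to look and compute and a tool call to move; the robot and the scene stay as the last step left them, time stands still between calls to the robot, and variables do not carry over. Pictures are saved under pics/ and viewed, at most 10 in all, crops included, and the job is handed in when it is done.

Besides the shell and the picture viewer there is one more tool, called after "Emit:" as a command line: name --argument value ..., lists and objects as JSON in quotes. jog_arm: Moves the arm, as the interface text tells. Its arguments: {"type":"object","properties":{"moves":{"type":"array"}},"required":["moves"]}

```bash
ls; mkdir -p pics
cat > h.py <<'E'
import numpy as np,cv2
from bench import arm
def snap(n,f):
    o=arm.get_obs(); im=arm.get_image(n); cv2.imwrite(f,cv2.cvtColor(im["frame"],cv2.COLOR_RGB2BGR))
    d={k:np.array(v) for k,v in im.items() if k!="frame"}
    np.savez(f[:-4]+".npz",**d,p=o["eef_pos"],q=o["ee_rot"]); return im,o
E
python3 - <<'E'
from h import *
for n in("scene","top","wrist"):
    im,o=snap(n,f"pics/{n}0.png"); print({k:np.round(v,3) for k,v in im.items() if k!="frame"})
print(o)
E
```

```text
pics
{'fx': np.float64(419.915), 'fy': np.float64(419.915), 'cx': np.float64(316.213), 'cy': np.float64(197.716), 'T': array([[ 0.791, -0.357,  0.497,  1.091],
       [ 0.611,  0.452, -0.65 , -0.715],
       [ 0.007,  0.818,  0.576,  0.726],
       [ 0.   ,  0.   ,  0.   ,  1.   ]])}
{'fx': np.float64(428.212), 'fy': np.float64(428.212), 'cx': np.float64(319.002), 'cy': np.float64(200.474), 'T': array([[ 0.02 ,  0.983, -0.183,  0.383],
       [-1.   ,  0.017, -0.019, -0.064],
       [-0.016,  0.184,  0.983,  1.182],
       [ 0.   ,  0.   ,  0.   ,  1.   ]])}
{'fx': np.float64(309.707), 'fy': np.float64(309.707), 'cx': np.float64(321.655), 'cy': np.float64(204.193), 'T_tool_cam': array([[ 0.   ,  0.959,  0.284,  0.072],
       [ 1.   , -0.   ,  0.001,  0.   ],
       [ 0.001,  0.284, -0.959, -0.169],
       [ 0.   ,  0.   ,  0.   ,  1.   ]])}
{'time_s': 0.1, 'joints': array([-1.33440812e+00,  3.13382929e-01,  1.49833897e+00, -1.45621764e-05,
        1.33101693e+00, -2.23405240e-01]), 'joint_vel': array([-0.00339198, -0.00173513, -0.0034867 ,  0.00065759, -0.00036672,
       -0.0004133 ]), 'effort': array([ 2.72959122e-03, -4.02813077e+01, -2.52644902e+01,  6.95532351e-02,
        3.41991428e-02, -4.46243166e-05]), 'eef_pos': array([ 0.23289981, -0.47023966,  0.21443234]), 'ee_rot': array([-5.73031526e-04,  9.73689380e-01,  2.27878614e-01, -1.07918119e-05]), 'contact_force': array([0.3828436 , 0.49031613, 0.67129047]), 'torque': array([ 0.00764724,  0.03473628, -0.01235878]), 'grip_force': 0.0, 'opening': 0.08816379730912462}
```

View pics/top0.png

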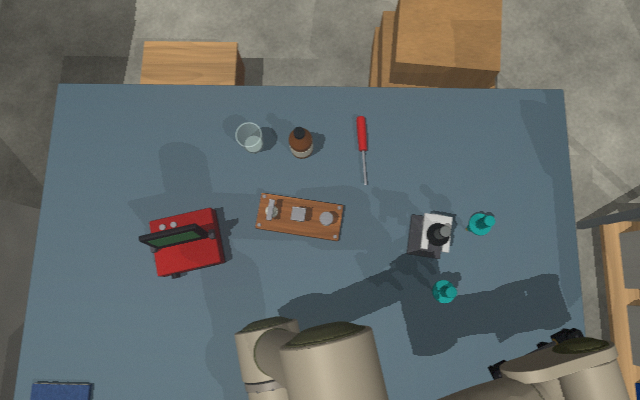

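View pics/scene0.png

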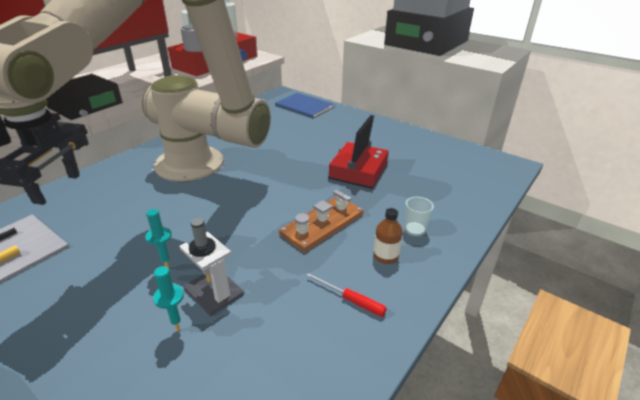

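Top view: the terminals are bar (271,210), square (298,214) and round (326,218). The tester is at about (185,243), the grey probe in its rest at about (440,235), and the turquoise decoys at (482,223) and (445,291). I'll enlarge this for precise points.

Run:
```python
import cv2,numpy as np
t=cv2.imread("pics/top0.png"); s=cv2.imread("pics/scene0.png")
R=lambda im,x,y,w,h,k:cv2.resize(im[y:y+h,x:x+w],None,fx=k,fy=k,interpolation=cv2.INTER_CUBIC)
def grid(im,x,y,k):
    for c in range(0,im.shape[1]//k,10): cv2.putText(im,str(x+c),(c*k,8),0,.3,(255,255,255),1); im[:4 if (c%20) else 12,c*k]=(0,255,255)
    for r in range(0,im.shape[0]//k,10): cv2.putText(im,str(y+r),(0,r*k+4),0,.3,(255,255,255),1)
    return im
a=grid(R(t,135,185,100,100,4),135,185,4); b=grid(R(t,250,185,100,60,4),250,185,4); c=grid(R(t,400,200,60,65,6)[:,:],400,200,6)
P=np.zeros((600,800,3),np.uint8); P[:400,:400]=a; P[:240,400:]=b; P[240-30+30:240+360,400:760]=c[:360]
cv2.imwrite("pics/c1.png",P)
a=grid(R(s,320,105,80,90,4),320,105,4); b=grid(R(s,275,180,95,75,4),275,180,4); c=grid(R(s,180,210,70,110,5)[:,:],180,210,5)
P=np.zeros((600,800,3),np.uint8); P[:360,:320]=a; P[:300,330:710]=b; 
c=grid(R(s,175,210,70,75,4),175,210,4);P[300:600,330:610]=c
cv2.imwrite("pics/c2.png",P)
```

```text
(no output)
```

View pics/c1.png

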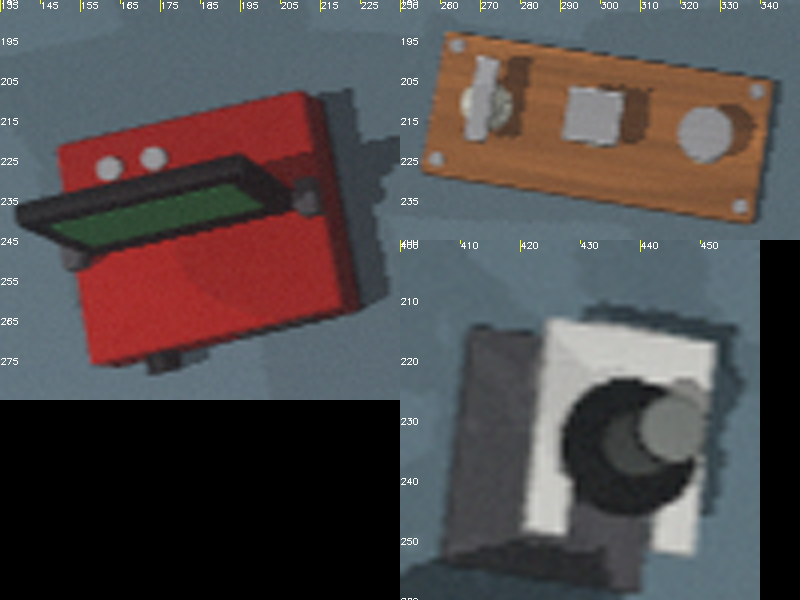

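View pics/c2.png

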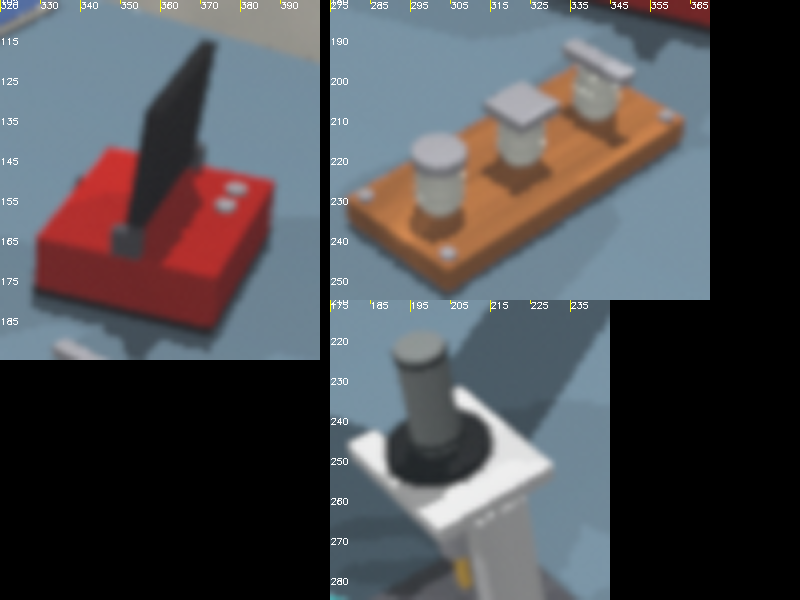

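The crops show the square, round and bar heads, the collar, the handle top, the tester's corners and the display's top edge. Next I triangulate them.

```bash
cat >> h.py <<'E'
def ray(f,uv):
    d=np.load(f); p=np.array([(uv[0]-d["cx"])/d["fx"],-(uv[1]-d["cy"])/d["fy"],-1]); T=d["T"]
    return T[:3,3],T[:3,:3]@p/np.linalg.norm(p)
def atz(f,uv,z):
    o,d=ray(f,uv); return o+d*(z-o[2])/d[2]
def tri(rs):
    A=0;b=0
    for o,d in rs:
        M=np.eye(3)-np.outer(d,d); A=A+M; b=b+M@o
    x=np.linalg.solve(A,b); return x,[np.linalg.norm((np.eye(3)-np.outer(d,d))@(x-o)) for o,d in rs]
E
python3 - <<'E'
from h import *
np.set_printoptions(precision=4,suppress=True)
t,s="pics/top0.npz","pics/scene0.npz"
A=lambda u,v:(135+u/4-.4,185+v/4-.4); B=lambda u,v:(250+(u-400)/4-.4,185+v/4-.4); C=lambda u,v:(400+(u-400)/6-.4,200+(v-240)/6-.4)
a=lambda u,v:(320+u/4-.4,105+v/4-.4); b=lambda u,v:(275+(u-330)/4-.4,180+v/4-.4); c=lambda u,v:(175+(u-330)/4-.4,210+(v-300)/4-.4)
L={"sq":(B(594.5,116),b(522,103),.066),"rd":(B(705,134),b(438,150),.066),"bar":(B(483,98),b(598,59),.066),
"collar":(C(630,446),c(441,446),.138),"htop":(C(672,427),c(420,347),.202),
"RL":(A(58,147),a(273,182),.054),"RR":(A(305,92),a(216,277),.054),"FR":(A(340,312),a(37,240),.054),"FL":(A(93,365),a(110,148),.054),
"dTR":(A(240,160),a(150,108),.17),"dTL":(A(17,218),a(211,42),.17),"tineR":(C(697,553),c(348,446),.13),"forkRR":(C(717,342),c(437,530),.13),"forkRL":(C(547,318),c(552,463),.13)}
for k,(p,q,z) in L.items():
    x,r=tri([ray(t,p),ray(s,q)]); print(k,x,np.round(r,4),"top@z",atz(t,p,z)[:2],"scene@z",atz(s,q,z)[:2])
E
```

```text
sq [0.5556 0.0122 0.0661] [0.0012 0.0012] top@z [0.5547 0.0114] scene@z [0.5563 0.0133]
rd [ 0.5444 -0.0613  0.0661] [0.0005 0.0005] top@z [ 0.544  -0.0617] scene@z [ 0.5447 -0.0608]
bar [0.5661 0.0862 0.0661] [0.0009 0.0009] top@z [0.5654 0.0856] scene@z [0.5665 0.087 ]
collar [ 0.5006 -0.3353  0.1352] [0.001 0.001] top@z [ 0.4996 -0.3354] scene@z [ 0.5042 -0.3364]
htop [ 0.5003 -0.335   0.201 ] [0.0003 0.0003] top@z [ 0.5    -0.3349] scene@z [ 0.5017 -0.3356]
RL [0.5288 0.4112 0.0529] [0.0002 0.0002] top@z [0.5285 0.4106] scene@z [0.5298 0.4095]
RR [0.5702 0.2485 0.0547] [0.002 0.002] top@z [0.5687 0.2473] scene@z [0.5707 0.2516]
FR [0.4249 0.2175 0.0482] [0.0022 0.0022] top@z [0.4231 0.2145] scene@z [0.4318 0.2116]
FL [0.387  0.376  0.0525] [0.0018 0.0018] top@z [0.3857 0.3741] scene@z [0.3894 0.3753]
dTR [0.5057 0.2484 0.1767] [0.0015 0.0015] top@z [0.5077 0.2515] scene@z [0.4978 0.2585]
dTL [0.472  0.3832 0.1714] [0.0021 0.0021] top@z [0.4705 0.3823] scene@z [0.4712 0.3885]
tineR [ 0.4578 -0.3624  0.1307] [0.0007 0.0007] top@z [ 0.4575 -0.3632] scene@z [ 0.4577 -0.3615]
forkRR [ 0.5442 -0.374   0.1308] [0.0002 0.0002] top@z [ 0.5442 -0.3744] scene@z [ 0.5437 -0.3734]
forkRL [ 0.5528 -0.3048  0.1308] [0. 0.] top@z [ 0.5529 -0.3049] scene@z [ 0.5521 -0.3042]
```

Emit:
jog_arm --moves '[{"jaw": -1, "tz": -0.33}, {"jaw": -1, "tz": -0.6}, {"jaw": -1, "tz": -0.6, "tx": 0.25, "ty": -0.25, "az": 0.14}, {"jaw": -1, "tz": -0.6, "tx": 0.5, "ty": -0.5, "az": 0.28}, {"jaw": -1, "tz": -0.6, "tx": 0.75, "ty": -0.75, "az": 0.28}, {"jaw": -1, "tz": -0.6, "tx": 1, "ty": -1, "az": 0.28}, {"jaw": -1, "tz": -0.6, "tx": 1, "ty": -1, "az": 0.28}]'

```text
schema error: expected keys jaw, tx, ty, tz, ax, ay, az
```

```bash
cat >> h.py <<'E'
from scipy.spatial.transform import Rotation as Ro
def st():
    o=arm.get_obs(); q=o["ee_rot"]; R=Ro.from_quat([*q[1:],q[0]]).as_matrix(); return np.array(o["eef_pos"]),R,o
def go(p,yaw=None):
    "shift and turn, in jog units, from the measured pose to TCP p, tool down, tool x at yaw"
    e,R,o=st(); s=R.T@(np.array(p)-e)/.15
    y0=np.arctan2(R[1,0],R[0,0]); yaw=y0 if yaw is None else yaw
    G=np.array([[np.cos(yaw),np.sin(yaw),0],[np.sin(yaw),-np.cos(yaw),0],[0,0,-1]])
    a=Ro.from_matrix(R.T@G).as_rotvec()/(np.pi/4)
    print("t",round(o["time_s"],2),"pos",e.round(4),"yaw",round(y0,3),"jog t",s.round(3),"a",a.round(3),"F",np.round(o["contact_force"],1),"op",round(o["opening"],4),"grip",round(o["grip_force"],1),"j",np.round(o["joints"],2))
H=np.array([.478,.313,.066]); TY=.239
def tst(x,y,z):
    c,s=np.cos(TY),np.sin(TY); return np.array([H[0]+c*x-s*y,H[1]+s*x+c*y,z])
E
python3 -c "
from h import *
go(tst(-.08,0,.27),TY)"
```

```text
t 0.15 pos [ 0.2329 -0.4703  0.2145] yaw 0.46 jog t [ 3.261 -4.072 -0.366] a [-0.001 -0.     0.281] F [ 0.3 -0.6  0.1] op 0.0883 grip 0.0 j [-1.33  0.31  1.5  -0.    1.33 -0.22]
```

Emit:
jog_arm --moves '[{"jaw": -1, "tx": 0, "ty": 0, "tz": -0.33, "ax": 0, "ay": 0, "az": 0}, {"jaw": -1, "tx": 0, "ty": 0, "tz": -0.6, "ax": 0, "ay": 0, "az": 0}, {"jaw": -1, "tz": -0.6, "tx": 0.25, "ty": -0.25, "ax": 0, "ay": 0, "az": 0.14}, {"jaw": -1, "tz": -0.6, "tx": 0.5, "ty": -0.5, "ax": 0, "ay": 0, "az": 0.28}, {"jaw": -1, "tz": -0.6, "tx": 0.75, "ty": -0.75, "ax": 0, "ay": 0, "az": 0.28}, {"jaw": -1, "tz": -0.6, "tx": 1, "ty": -1, "ax": 0, "ay": 0, "az": 0.28}, {"jaw": -1, "tz": -0.6, "tx": 1, "ty": -1, "ax": 0, "ay": 0, "az": 0.28}]'

```text
time_s: 0.85
eef_pos: [0.3016, -0.2661, 0.3054]
ee_rot: [0.0, 0.993, 0.121, 0.0]
contact_force: [-0.0, -0.6, 0.7]
opening: 0.0344
grip_force: 0.0
```

```bash
python3 -c "
from h import *
go(tst(-.08,0,.27),TY)"
```

```text
t 0.85 pos [ 0.3016 -0.2661  0.3054] yaw 0.243 jog t [ 1.537 -3.466  0.235] a [ 0.001 -0.001  0.005] F [-0.  -0.6  0.7] op 0.0344 grip 0.0 j [-1.02 -0.02  1.65  0.    1.51  0.31]
```

Emit:
jog_arm --moves '[{"jaw": -1, "tx": 0.2, "ty": -0.3, "tz": 0, "ax": 0, "ay": 0, "az": 0}, {"jaw": -1, "tx": 0.35, "ty": -0.55, "tz": 0, "ax": 0, "ay": 0, "az": 0}, {"jaw": -1, "tx": 0.5, "ty": -0.85, "tz": 0, "ax": 0, "ay": 0, "az": 0}, {"jaw": -1, "tx": 0.6, "ty": -1, "tz": 0, "ax": 0, "ay": 0, "az": 0}, {"jaw": -1, "tx": 0.6, "ty": -1, "tz": 0, "ax": 0, "ay": 0, "az": 0}]'

```text
time_s: 1.35
eef_pos: [0.3531, -0.1005, 0.3051]
ee_rot: [0.0, 0.993, 0.122, 0.0]
contact_force: [-0.7, 0.5, 0.8]
opening: 0.0009
grip_force: 0.0
```

Emit:
jog_arm --moves '[{"jaw": -1, "tx": 0.2, "ty": -0.3, "tz": 0, "ax": 0, "ay": 0, "az": 0}, {"jaw": -1, "tx": 0.35, "ty": -0.55, "tz": 0, "ax": 0, "ay": 0, "az": 0}, {"jaw": -1, "tx": 0.5, "ty": -0.85, "tz": 0, "ax": 0, "ay": 0, "az": 0}, {"jaw": -1, "tx": 0.6, "ty": -1, "tz": 0, "ax": 0, "ay": 0, "az": 0}, {"jaw": -1, "tx": 0.6, "ty": -1, "tz": 0, "ax": 0, "ay": 0, "az": 0}]'

```text
time_s: 1.85
eef_pos: [0.4052, 0.066, 0.3045]
ee_rot: [-0.0, 0.993, 0.121, -0.0]
contact_force: [-1.0, -0.9, -0.5]
opening: 0.0005
grip_force: 0.0
```

Emit:
jog_arm --moves '[{"jaw": -1, "tx": 0.05, "ty": -0.3, "tz": 0, "ax": 0, "ay": 0, "az": 0}, {"jaw": -1, "tx": 0.15, "ty": -0.6, "tz": 0, "ax": 0, "ay": 0, "az": 0}, {"jaw": -1, "tx": 0.25, "ty": -0.9, "tz": 0, "ax": 0, "ay": 0, "az": 0}, {"jaw": -1, "tx": 0.3, "ty": -1, "tz": 0, "ax": 0, "ay": 0, "az": 0}, {"jaw": -1, "tx": 0.3, "ty": -1, "tz": 0, "ax": 0, "ay": 0, "az": 0}]'

```text
time_s: 2.35
eef_pos: [0.4132, 0.2211, 0.3043]
ee_rot: [0.0, 0.993, 0.12, -0.001]
contact_force: [0.2, -0.5, -0.2]
opening: 0.0003
grip_force: 0.0
```

```bash
python3 -c "
from h import *
go(tst(-.07,0,.27),TY)
snap('wrist','pics/w1.png')"
```

```text
t 2.35 pos [0.4132 0.2211 0.3043] yaw 0.241 jog t [ 0.1   -0.492  0.228] a [0.    0.001 0.003] F [ 0.2 -0.5 -0.2] op 0.0003 grip 0.0 j [ 0.24  0.14  1.49 -0.    1.52  1.57]
```

View pics/w1.png

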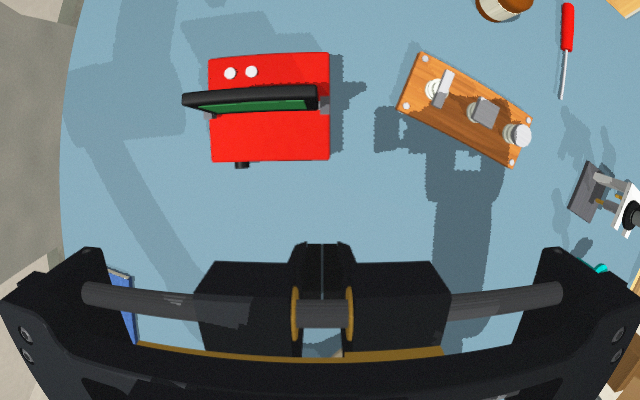

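The wrist view shows the tester squared up ahead of the tool, with the display still near upright. I descend in front of its face.

Emit:
jog_arm --moves '[{"jaw": -1, "tx": 0.1, "ty": -0.3, "tz": 0, "ax": 0, "ay": 0, "az": 0}, {"jaw": -1, "tx": 0.1, "ty": -0.5, "tz": 0.2, "ax": 0, "ay": 0, "az": 0}, {"jaw": -1, "tx": 0.1, "ty": -0.5, "tz": 0.5, "ax": 0, "ay": 0, "az": 0}, {"jaw": -1, "tx": 0.1, "ty": -0.5, "tz": 0.8, "ax": 0, "ay": 0, "az": 0}, {"jaw": -1, "tx": 0.1, "ty": -0.5, "tz": 1, "ax": 0, "ay": 0, "az": 0}, {"jaw": -1, "tx": 0.1, "ty": -0.5, "tz": 1, "ax": 0, "ay": 0, "az": 0}]'

```text
time_s: 3.0
eef_pos: [0.4083, 0.2947, 0.1518]
ee_rot: [0.001, 0.993, 0.119, -0.003]
contact_force: [0.1, -0.2, 0.3]
opening: 0.0005
grip_force: 0.0
```

Emit:
jog_arm --moves '[{"jaw": -1, "tx": 0.1, "ty": 0, "tz": 0.08, "ax": 0, "ay": 0, "az": 0}, {"jaw": -1, "tx": 0.2, "ty": 0, "tz": 0.08, "ax": 0, "ay": 0, "az": 0}, {"jaw": -1, "tx": 0.3, "ty": 0, "tz": 0.08, "ax": 0, "ay": 0, "az": 0}, {"jaw": -1, "tx": 0.35, "ty": 0, "tz": 0.08, "ax": 0, "ay": 0, "az": 0}, {"jaw": -1, "tx": 0.4, "ty": 0, "tz": 0.08, "ax": 0, "ay": 0, "az": 0}, {"jaw": -1, "tx": 0.45, "ty": 0, "tz": 0.08, "ax": 0, "ay": 0, "az": 0}, {"jaw": -1, "tx": 0.5, "ty": 0, "tz": 0.08, "ax": 0, "ay": 0, "az": 0}, {"jaw": -1, "tx": 0.5, "ty": 0, "tz": 0.08, "ax": 0, "ay": 0, "az": 0}]'

```text
time_s: 3.8
eef_pos: [0.4823, 0.315, 0.143]
ee_rot: [0.0, 0.993, 0.12, -0.0]
contact_force: [-1.0, -1.5, 0.8]
opening: 0.0008
grip_force: 0.6
```

```bash
python3 -c "
from h import *
go(tst(.040,0,.14),TY)"
```

```text
t 3.8 pos [0.4823 0.315  0.143 ] yaw 0.24 jog t [0.236 0.006 0.02 ] a [0.    0.001 0.001] F [-1.  -1.5  0.8] op 0.0008 grip 0.6 j [ 0.38  0.49  1.44 -0.    1.22  1.71]
```

Emit:
jog_arm --moves '[{"jaw": -1, "tx": 0.05, "ty": 0, "tz": 0, "ax": 0, "ay": 0, "az": 0}, {"jaw": -1, "tx": 0.1, "ty": 0, "tz": 0, "ax": 0, "ay": 0, "az": 0}, {"jaw": -1, "tx": 0.15, "ty": 0, "tz": 0, "ax": 0, "ay": 0, "az": 0}, {"jaw": -1, "tx": 0.2, "ty": 0, "tz": 0, "ax": 0, "ay": 0, "az": 0}]'

```text
time_s: 4.2
eef_pos: [0.5104, 0.3224, 0.1426]
ee_rot: [0.0, 0.993, 0.12, -0.001]
contact_force: [-1.7, -0.4, 2.8]
opening: 0.0003
grip_force: 1.4
```

Emit:
jog_arm --moves '[{"jaw": -1, "tx": 0.03, "ty": 0, "tz": 0, "ax": 0, "ay": 0, "az": 0}, {"jaw": -1, "tx": 0.06, "ty": 0, "tz": 0, "ax": 0, "ay": 0, "az": 0}, {"jaw": -1, "tx": 0.08, "ty": 0, "tz": 0, "ax": 0, "ay": 0, "az": 0}, {"jaw": -1, "tx": 0.08, "ty": 0, "tz": 0, "ax": 0, "ay": 0, "az": 0}]'

```text
time_s: 4.6
eef_pos: [0.5232, 0.3253, 0.143]
ee_rot: [-0.0, 0.993, 0.12, 0.0]
contact_force: [0.1, 0.1, -0.2]
opening: 0.0001
grip_force: 0.0
```

Run:
```python
from h import *
go(tst(-.03,0,.25),TY)
snap('scene','pics/s2.png')
s=cv2.imread('pics/s2.png'); t,_=snap('top','pics/t2.png'); t=cv2.imread('pics/t2.png')
R=lambda im,x,y,w,h,k:cv2.resize(im[y:y+h,x:x+w],None,fx=k,fy=k,interpolation=cv2.INTER_CUBIC)
cv2.imwrite('pics/c3.png',np.hstack([R(s,310,95,100,120,4),R(t,135,165,100,120,4)]))
```

```text
t 4.6 pos [0.5232 0.3253 0.143 ] yaw 0.24 jog t [-0.512  0.008 -0.714] a [-0.    -0.001  0.001] F [ 0.1  0.1 -0.2] op 0.0001 grip 0.0 j [0.37 0.57 1.3  0.   1.27 1.7 ]
```

View pics/c3.png

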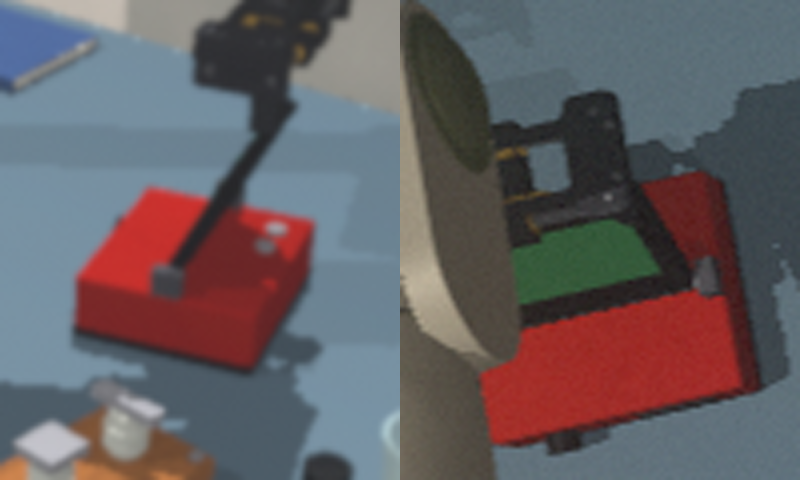

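Run:
```python
from h import *
def proj(f,P):
    d=np.load(f);T=d["T"];p=T[:3,:3].T@(P-T[:3,3]); return np.array([d["cx"]+d["fx"]*p[0]/-p[2],d["cy"]-d["fy"]*p[1]/-p[2]])
for th in(.55,.6,.65,.7,.75,.8):
    out=[]
    for n in(-.007,.007):
        for y in(-.07,.07):
            x=.11*np.sin(th)+n*np.cos(th); z=.066+.11*np.cos(th)-n*np.sin(th)
            P=tst(x,y,z); out+=[((proj("pics/s2.npz",P)-[310,95]+.4)*4).round(),((proj("pics/t2.npz",P)-[135,165]+.4)*4+[400,0]).round()]
    print(th,*[tuple(map(int,o)) for o in out])
```

```text
0.55 (242, 175) (638, 181) (297, 101) (410, 231) (257, 187) (639, 164) (311, 112) (413, 213)
0.6 (248, 179) (639, 174) (303, 105) (411, 224) (262, 192) (639, 158) (316, 117) (414, 207)
0.65 (254, 184) (639, 167) (308, 110) (412, 217) (268, 197) (640, 152) (320, 122) (416, 201)
0.7 (260, 189) (639, 161) (313, 114) (413, 211) (273, 203) (641, 147) (325, 127) (417, 196)
0.75 (265, 194) (640, 155) (318, 119) (415, 205) (277, 209) (642, 142) (329, 133) (419, 191)
0.8 (270, 200) (640, 150) (322, 124) (416, 199) (281, 215) (643, 138) (333, 138) (421, 186)
```

The scene crop suggests a lean a little over 0.5, but the fingers hide the display's edge. I back off and look again unobstructed.

Emit:
jog_arm --moves '[{"jaw": -1, "tx": -0.2, "ty": 0, "tz": -0.1, "ax": 0, "ay": 0, "az": 0}, {"jaw": -1, "tx": -0.5, "ty": 0, "tz": -0.3, "ax": 0, "ay": 0, "az": 0}, {"jaw": -1, "tx": -0.7, "ty": 0, "tz": -0.5, "ax": 0, "ay": 0, "az": 0}, {"jaw": -1, "tx": -0.7, "ty": 0, "tz": -0.5, "ax": 0, "ay": 0, "az": 0}]'

```text
time_s: 5.1
eef_pos: [0.4194, 0.3007, 0.2225]
ee_rot: [-0.001, 0.993, 0.12, 0.003]
contact_force: [0.5, 1.0, -0.5]
opening: 0.0004
grip_force: 0.0
```

Run:
```python
from h import *
snap('scene','pics/s3.png')
s=cv2.imread('pics/s3.png'); snap('wrist','pics/w3.png'); t=cv2.imread('pics/w3.png')
R=lambda im,x,y,w,h,k:cv2.resize(im[y:y+h,x:x+w],None,fx=k,fy=k,interpolation=cv2.INTER_CUBIC)
cv2.imwrite('pics/c4.png',np.hstack([R(s,320,100,80,100,5),R(t,140,0,300,375,4/3.)]))
go(tst(-.03,0,.25),TY)
```

```text
t 5.2 pos [0.4208 0.3004 0.2186] yaw 0.24 jog t [ 0.191  0.009 -0.209] a [-0.    -0.002  0.002] F [-0.3  0.1 -1.1] op 0.0005 grip 0.0 j [ 0.39  0.29  1.52 -0.    1.33  1.72]
```

View pics/c4.png

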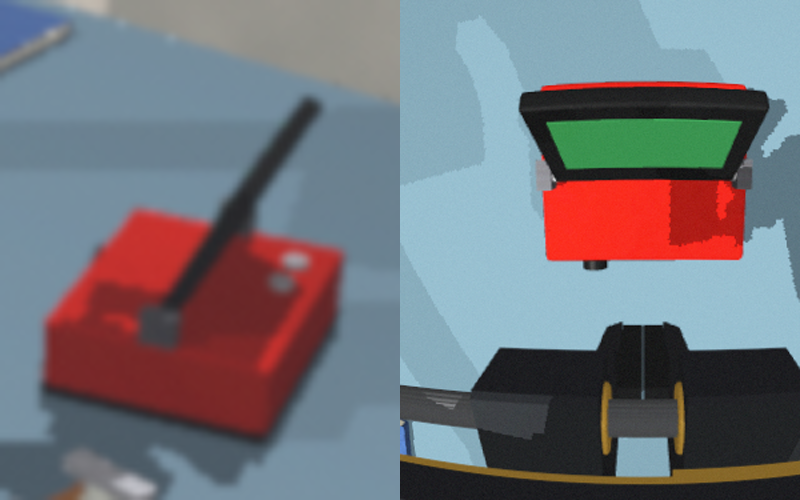

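```bash
cat >> h.py <<'E'
def proj(f,P):
    d=np.load(f);T=d["T"];p=T[:3,:3].T@(P-T[:3,3]); return np.array([d["cx"]+d["fx"]*p[0]/-p[2],d["cy"]-d["fy"]*p[1]/-p[2]])
def wT(f):
    d=np.load(f); q=d["q"]; B=np.eye(4); B[:3,:3]=Ro.from_quat([*q[1:],q[0]]).as_matrix(); B[:3,3]=d["p"]; return d,B@d["T_tool_cam"]
def wproj(f,P):
    d,T=wT(f); p=T[:3,:3].T@(P-T[:3,3]); x,y,z=p[0],-p[1],-p[2]; r=np.hypot(x,y); a=np.arctan2(r,z)
    return np.array([d["cx"]+d["fx"]*a*x/r,d["cy"]+d["fy"]*a*y/r])
E
python3 - <<'E'
from h import *
I=lambda o:tuple(map(int,o.round()))
W=lambda P:I((wproj("pics/w3.npz",P)-[140,0])*4/3+[400,0]); S=lambda P:I((proj("pics/s3.npz",P)-[320,100]+.4)*5)
print("case rear/front corners",[ (W(tst(x,y,.054)),S(tst(x,y,.054))) for x in(-.075,.075) for y in(.085,-.085)])
for th in(.4,.5,.55,.6,.65,.7,.8):
    out=[]
    for n in(-.007,.007):
        for y in(-.07,.07):
            x=.11*np.sin(th)+n*np.cos(th); z=.066+.11*np.cos(th)-n*np.sin(th); P=tst(x,y,z)
            out+=[S(P),W(P)]
    print(th,*out)
E
```

```text
case rear/front corners [((544, 260), (134, 207)), ((743, 261), (39, 321)), ((540, 83), (345, 251)), ((748, 83), (267, 374))]
0.4 (229, 178) (774, 116) (299, 87) (515, 115) (249, 191) (771, 94) (318, 99) (517, 93)
0.5 (245, 188) (772, 98) (314, 96) (517, 98) (264, 202) (768, 79) (332, 109) (520, 78)
0.55 (253, 193) (771, 90) (321, 101) (518, 90) (271, 209) (767, 72) (338, 115) (522, 72)
0.6 (260, 199) (769, 83) (328, 106) (519, 82) (278, 215) (765, 66) (345, 121) (524, 65)
0.65 (267, 205) (768, 76) (335, 112) (521, 75) (285, 222) (763, 61) (350, 128) (525, 60)
0.7 (274, 211) (766, 69) (341, 118) (523, 69) (291, 229) (762, 55) (356, 134) (527, 55)
0.8 (287, 225) (763, 58) (353, 130) (526, 57) (302, 244) (758, 47) (366, 148) (531, 46)
```

Run:
```python
from h import *
from scipy.optimize import least_squares
obs=np.array([[525,112],[765,112],[522,95],[768,95]]); obw=(obs-[400,0])*.75+[140,0]
def f(v):
    th,hx,hz=v; r=[]
    for (n,y),o in zip([(-.007,.07),(-.007,-.07),(.007,.07),(.007,-.07)],obw):
        r+=list(wproj("pics/w3.npz",tst(hx+.108*np.sin(th)+n*np.cos(th),y,.066+hz+.108*np.cos(th)-n*np.sin(th)))-o)
    # far corner in the scene, front
    r+=list(proj("pics/s3.npz",tst(hx+.108*np.sin(th)-.007*np.cos(th),.07,.066+hz+.108*np.cos(th)+.007*np.sin(th)))-np.array([320+302/5,100+98/5]))
    return r
s=least_squares(lambda t:f([t[0],0,0]),[.4]); print(s.x,s.cost); s=least_squares(f,[.4,0,0],x_scale=[.1,.01,.01]); print(s.x,s.cost)
b=[wproj("pics/w3.npz",tst(-.007,y,.066))for y in(.07,-.07)]; print("bottom",[(x-[140,0])*4/3+[400,0] for x in b],"obs 553,180 / 737,178")
for z in (.143,.16,.18):
  for dx in(-.009,.009):
    P=tst(.0468+dx,0,z); print(z,dx,(proj("pics/s2.npz",P)-[310,95]+.4)*4,(proj("pics/t2.npz",P)-[135,165]+.4)*4+[400,0])
```

```text
[0.42181339] 50.996051806425015
[ 0.48874294 -0.0058442  -0.00714052] 14.044629028735319
bottom [array([555.31144912, 180.84280118]), array([732.27033532, 181.31155407])] obs 553,180 / 737,178
0.143 -0.009 [251.22324845 157.16121539] [540.21023313 232.13740633]
0.143 0.009 [273.67555692 161.60321743] [535.73762658 203.87331638]
0.16 -0.009 [253.09539299 137.05536295] [530.14220555 228.40396682]
0.16 0.009 [275.72801213 141.4383907 ] [525.6295646  199.69744046]
0.18 -0.009 [255.33472693 113.00608863] [517.87379796 223.85457945]
0.18 0.009 [278.18320985 117.31672596] [513.31374446 194.6094882 ]
```

```bash
cat > lean.py <<'E'
from h import *
from scipy.optimize import least_squares
import sys
def quad(f):
    im=cv2.imread(f).astype(int); b,g,r=im[...,0],im[...,1],im[...,2]
    m=((g>1.3*r)&(g>1.15*b)&(g>50)).astype(np.uint8); n,l,s,_=cv2.connectedComponentsWithStats(m); k=1+np.argmax(s[1:,4])
    c=cv2.findContours((l==k).astype(np.uint8),0,2)[0][0]; h=cv2.convexHull(c); e=.02
    while len(a:=cv2.approxPolyDP(h,e*cv2.arcLength(h,True),True))>4: e+=.005
    a=a[:,0].astype(float); a=a[np.argsort(a[:,1])]; t=a[:2][np.argsort(a[:2,0])]; u=a[2:][np.argsort(a[2:,0])]
    return np.vstack([t,u]),s[k,4]
fs=sys.argv[1:]; Q=[quad(f) for f in fs]; print([(q.tolist(),int(n)) for q,n in Q])
def f(v):
    lo,hi,w=v[:3]; r=[]
    for th,fn,(q,_) in zip(v[3:],fs,Q):
        pr=wproj if "/w" in fn else proj
        for (s,y),o in zip([(hi,w),(hi,-w),(lo,w),(lo,-w)],q):
            P=tst(s*np.sin(th)-.007*np.cos(th),y,.066+s*np.cos(th)+.007*np.sin(th))
            r+=list(pr(fn[:-3]+"npz",P)-o)
    return r
s=least_squares(f,[.02,.09,.055]+[.4]*len(fs)); print("lo,hi,w",s.x[:3].round(4),"theta",s.x[3:].round(3),"rms",np.sqrt(2*s.cost/len(s.fun)).round(2)); print(s.fun.reshape(-1,8).round(1))
E
python3 lean.py pics/top0.png pics/w1.png pics/w3.png
```

```text
[([[190.0, 231.0], [200.0, 236.0], [148.0, 242.0], [162.0, 245.0]], 345), ([[198.0, 106.0], [304.0, 100.0], [215.0, 112.0], [306.0, 108.0]], 932), ([[249.0, 93.0], [396.0, 91.0], [264.0, 126.0], [380.0, 126.0]], 4935)]
lo,hi,w [0.0399 0.0882 0.0527] theta [0.094 0.092 0.428] rms 12.19
[[-41.2  10.4  -8.3  -4.1   8.8   2.9  35.9  -9.3]
 [  4.3  -0.1  -3.6   1.3   1.9  -1.9  -2.8  -1.3]
 [  6.2   1.8  -4.8   4.2   1.6  -6.6   0.4  -6.2]]
```

```bash
python3 lean.py pics/w1.png pics/w3.png;  python3 lean.py pics/w3.png
```

```text
[([[198.0, 106.0], [304.0, 100.0], [215.0, 112.0], [306.0, 108.0]], 932), ([[249.0, 93.0], [396.0, 91.0], [264.0, 126.0], [380.0, 126.0]], 4935)]
lo,hi,w [0.0258 0.0924 0.0563] theta [0.094 0.434] rms 1.03
[[-0.3 -0.4 -0.3  0.5  2.8 -0.7  0.9 -0. ]
 [ 0.6 -1.1  0.9  1.4  0.4 -0.8  1.5 -0.4]]
[([[249.0, 93.0], [396.0, 91.0], [264.0, 126.0], [380.0, 126.0]], 4935)]
lo,hi,w [0.0244 0.0931 0.056 ] theta [0.431] rms 0.85
[[ 0.7 -1.2  0.7  1.2  0.9 -0.1  1.   0.2]]
```

Emit:
jog_arm --moves '[{"jaw": -1, "tx": 0.1, "ty": 0, "tz": 0.2, "ax": 0, "ay": 0, "az": 0}, {"jaw": -1, "tx": 0.2, "ty": 0, "tz": 0.45, "ax": 0, "ay": 0, "az": 0}, {"jaw": -1, "tx": 0.4, "ty": 0, "tz": 0.57, "ax": 0, "ay": 0, "az": 0}, {"jaw": -1, "tx": 0.5, "ty": 0, "tz": 0.57, "ax": 0, "ay": 0, "az": 0}, {"jaw": -1, "tx": 0.6, "ty": 0, "tz": 0.57, "ax": 0, "ay": 0, "az": 0}, {"jaw": -1, "tx": 0.66, "ty": 0, "tz": 0.57, "ax": 0, "ay": 0, "az": 0}, {"jaw": -1, "tx": 0.7, "ty": 0, "tz": 0.57, "ax": 0, "ay": 0, "az": 0}, {"jaw": -1, "tx": 0.74, "ty": 0, "tz": 0.57, "ax": 0, "ay": 0, "az": 0}]'

```text
time_s: 6.0
eef_pos: [0.528, 0.3263, 0.1299]
ee_rot: [0.001, 0.993, 0.12, -0.003]
contact_force: [-4.7, -1.6, 0.1]
opening: 0.0003
grip_force: 2.2
```

```bash
python3 -c "
from h import *
go(tst(.06,0,.13),TY)
snap('wrist','pics/w4.png')"; python3 lean.py pics/w1.png pics/w3.png pics/w4.png
```

```text
t 6.0 pos [0.528  0.3263 0.1299] yaw 0.24 jog t [ 0.055  0.007 -0.001] a [0.001 0.008 0.001] F [-4.7 -1.6  0.1] op 0.0003 grip 2.2 j [0.36 0.6  1.3  0.   1.25 1.7 ]
[([[198.0, 106.0], [304.0, 100.0], [215.0, 112.0], [306.0, 108.0]], 932), ([[249.0, 93.0], [396.0, 91.0], [264.0, 126.0], [380.0, 126.0]], 4935), ([[350.0, 249.0], [419.0, 247.0], [357.0, 263.0], [402.0, 262.0]], 935)]
lo,hi,w [0.0136 0.0591 0.0409] theta [0.161 0.691 0.83 ] rms 29.24
[[ 23.   -1.6 -12.5   1.3  17.   -1.3 -11.    0.5]
 [ 27.4   1.5 -26.2   3.8  17.8  -0.3 -15.9  -0.1]
 [-88.5  -3.8 -36.1  -1.7 -85.7   4.3 -29.1   5.4]]
```

Run:
```python
from h import *
for th in(.45,.5,.55,.6,.65,.7,.75):
    print(th,[wproj("pics/w4.npz",tst(s*np.sin(th)-.007*np.cos(th),-.056,.066+s*np.cos(th)+.007*np.sin(th))).round(1) for s in(.0925,.0255)])
print("obs 419,247 402,262")
```

```text
0.45 [array([420.7, 282.2]), array([394. , 274.5])]
0.5 [array([420.8, 274.2]), array([394.1, 272.9])]
0.55 [array([420.8, 266.1]), array([394.2, 271.3])]
0.6 [array([420.6, 258.1]), array([394.2, 269.6])]
0.65 [array([420.3, 250. ]), array([394.2, 268. ])]
0.7 [array([419.7, 242.1]), array([394.3, 266.3])]
0.75 [array([419.1, 234.3]), array([394.3, 264.6])]
obs 419,247 402,262
```

Lean is about 0.67 while still in contact; I back off and re-measure.

Emit:
jog_arm --moves '[{"jaw": -1, "tx": -0.2, "ty": 0, "tz": -0.1, "ax": 0, "ay": 0, "az": 0}, {"jaw": -1, "tx": -0.5, "ty": 0, "tz": -0.3, "ax": 0, "ay": 0, "az": 0}, {"jaw": -1, "tx": -0.74, "ty": 0, "tz": -0.57, "ax": 0, "ay": 0, "az": 0}, {"jaw": -1, "tx": -0.74, "ty": 0, "tz": -0.57, "ax": 0, "ay": 0, "az": 0}, {"jaw": -1, "tx": -0.74, "ty": 0, "tz": -0.57, "ax": 0, "ay": 0, "az": 0}]'

```text
time_s: 6.55
eef_pos: [0.4212, 0.3005, 0.2184]
ee_rot: [-0.0, 0.993, 0.12, 0.001]
contact_force: [0.1, 0.2, -0.6]
opening: 0.0007
grip_force: 0.0
```

```bash
python3 -c "
from h import *
go(tst(.06,0,.13),TY)
snap('wrist','pics/w5.png')"; python3 lean.py pics/w1.png pics/w3.png pics/w5.png
```

```text
t 6.55 pos [0.4212 0.3005 0.2184] yaw 0.24 jog t [0.787 0.009 0.591] a [-0.    -0.003  0.001] F [ 0.1  0.2 -0.6] op 0.0007 grip 0.0 j [ 0.39  0.29  1.52 -0.    1.33  1.72]
[([[198.0, 106.0], [304.0, 100.0], [215.0, 112.0], [306.0, 108.0]], 932), ([[249.0, 93.0], [396.0, 91.0], [264.0, 126.0], [380.0, 126.0]], 4935), ([[251.0, 73.0], [393.0, 69.0], [263.0, 120.0], [380.0, 120.0]], 6951)]
lo,hi,w [0.0254 0.0917 0.0563] theta [0.095 0.438 0.662] rms 1.11
[[ 0.  -0.4 -0.3  0.5  2.9 -0.7  0.9 -0. ]
 [ 0.8 -1.1  0.6  1.4  0.5 -0.7  1.4 -0.4]
 [ 0.3 -2.2  1.   2.1  0.8 -0.1  1.2  0.1]]
```

The display rests at 0.66 rad, inside the window. Next comes the probe: I rise and travel to it, turning the tool to yaw of about 90°.

Emit:
jog_arm --moves '[{"jaw": 1, "tx": -0.1, "ty": 0, "tz": -0.3, "ax": 0, "ay": 0, "az": 0}, {"jaw": 1, "tx": -0.1, "ty": 0.1, "tz": -0.6, "ax": 0, "ay": 0, "az": -0.15}, {"jaw": 1, "tx": 0, "ty": 0.4, "tz": -0.6, "ax": 0, "ay": 0, "az": -0.3}, {"jaw": 1, "tx": 0, "ty": 0.7, "tz": -0.6, "ax": 0, "ay": 0, "az": -0.45}, {"jaw": 1, "tx": 0, "ty": 1, "tz": -0.6, "ax": 0, "ay": 0, "az": -0.6}, {"jaw": 1, "tx": 0, "ty": 1, "tz": -0.6, "ax": 0, "ay": 0, "az": -0.75}, {"jaw": 1, "tx": 0, "ty": 1, "tz": -0.6, "ax": 0, "ay": 0, "az": -0.84}, {"jaw": 1, "tx": 0, "ty": 1, "tz": -0.6, "ax": 0, "ay": 0, "az": -0.84}]'

```text
time_s: 7.4
eef_pos: [0.4574, 0.154, 0.306]
ee_rot: [-0.001, 0.901, 0.434, -0.001]
contact_force: [0.5, 0.3, -0.5]
opening: 0.062
grip_force: 0.0
```

```bash
python3 -c "
from h import *
go([.50,-.335,.30],1.57)
t,s='pics/top0.npz','pics/scene0.npz'
print(tri([ray(t,(488,219)),ray(s,(163,271))]),tri([ray(t,(451,288)),ray(s,(153,212))]))"
```

```text
t 7.4 pos [0.4574 0.154  0.306 ] yaw 0.899 jog t [-2.375  2.252  0.04 ] a [-0.004  0.002 -0.855] F [ 0.5  0.3 -0.5] op 0.062 grip 0.0 j [ 0.08  0.17  1.45 -0.    1.53  0.75]
(array([ 0.5336063 , -0.44634601,  0.1704501 ]), [np.float64(0.00018167957498274994), np.float64(0.00018167957498284757)]) (array([ 0.37095612, -0.35284295,  0.17451886]), [np.float64(0.00103425364087084), np.float64(0.0010342536408708234)])
```

Emit:
jog_arm --moves '[{"jaw": 1, "tx": -0.2, "ty": 0.2, "tz": 0, "ax": 0, "ay": 0, "az": -0.15}, {"jaw": 1, "tx": -0.4, "ty": 0.4, "tz": 0, "ax": 0, "ay": 0, "az": -0.3}, {"jaw": 1, "tx": -0.6, "ty": 0.6, "tz": 0, "ax": 0, "ay": 0, "az": -0.45}, {"jaw": 1, "tx": -0.8, "ty": 0.8, "tz": 0, "ax": 0, "ay": 0, "az": -0.6}, {"jaw": 1, "tx": -1, "ty": 1, "tz": 0, "ax": 0, "ay": 0, "az": -0.75}, {"jaw": 1, "tx": -1, "ty": 1, "tz": 0, "ax": 0, "ay": 0, "az": -0.85}, {"jaw": 1, "tx": -1, "ty": 1, "tz": 0, "ax": 0, "ay": 0, "az": -0.85}]'

```text
time_s: 8.1
eef_pos: [0.4811, -0.0571, 0.3065]
ee_rot: [-0.001, 0.709, 0.705, -0.0]
contact_force: [1.3, -0.2, 0.8]
opening: 0.0882
grip_force: 0.0
```

```bash
python3 -c "
from h import *
go([.50,-.335,.30],1.57)"
```

```text
t 8.1 pos [ 0.4811 -0.0571  0.3065] yaw 1.564 jog t [-1.852  0.138  0.042] a [-0.003 -0.001 -0.007] F [ 1.3 -0.2  0.8] op 0.0882 grip 0.0 j [-0.36  0.17  1.44  0.    1.53 -0.35]
```

Emit:
jog_arm --moves '[{"jaw": 1, "tx": -0.3, "ty": 0.07, "tz": 0, "ax": 0, "ay": 0, "az": 0}, {"jaw": 1, "tx": -0.6, "ty": 0.1, "tz": 0, "ax": 0, "ay": 0, "az": 0}, {"jaw": 1, "tx": -0.9, "ty": 0.14, "tz": 0, "ax": 0, "ay": 0, "az": 0}, {"jaw": 1, "tx": -1, "ty": 0.14, "tz": 0, "ax": 0, "ay": 0, "az": 0}, {"jaw": 1, "tx": -1, "ty": 0.14, "tz": 0, "ax": 0, "ay": 0, "az": 0}]'

```text
time_s: 8.6
eef_pos: [0.5013, -0.2069, 0.3068]
ee_rot: [-0.001, 0.71, 0.704, -0.0]
contact_force: [-0.7, 0.6, 0.5]
opening: 0.0883
grip_force: 0.0
```

```bash
python3 -c "
from h import *
snap('wrist','pics/w6.png')"
```

Emit:
jog_arm --moves '[{"jaw": 1, "tx": -0.2, "ty": 0, "tz": 0, "ax": 0, "ay": 0, "az": 0}, {"jaw": 1, "tx": -0.5, "ty": 0, "tz": 0, "ax": 0, "ay": 0, "az": 0}, {"jaw": 1, "tx": -0.75, "ty": 0, "tz": 0, "ax": 0, "ay": 0, "az": 0}, {"jaw": 1, "tx": -0.85, "ty": 0, "tz": 0, "ax": 0, "ay": 0, "az": 0}, {"jaw": 1, "tx": -0.85, "ty": 0, "tz": 0, "ax": 0, "ay": 0, "az": 0}]'

```text
time_s: 9.15
eef_pos: [0.5011, -0.3333, 0.3074]
ee_rot: [-0.0, 0.709, 0.705, 0.0]
contact_force: [0.4, 0.3, -0.6]
opening: 0.0886
grip_force: 0.0
```

Run:
```python
from h import *
snap('wrist','pics/w7.png')
go([.50,-.335,.21],1.57)
for f in("w6","w7"):
    for n,z in(("htop",.202),("collar",.138)): print(f,n,wproj(f"pics/{f}.npz",np.array([.5003,-.335,z])).round(1))
a=cv2.imread("pics/w6.png");b=cv2.imread("pics/w7.png")
cv2.imwrite("pics/c5.png",np.hstack([cv2.resize(a[0:300,180:480],None,fx=4/3,fy=4/3),cv2.resize(b[100:400,180:480],None,fx=4/3,fy=4/3)]))
```

```text
t 9.2 pos [ 0.5012 -0.3322  0.3078] yaw 1.567 jog t [-0.019 -0.008  0.652] a [-0.    -0.001 -0.003] F [ 0.3  0.4 -0. ] op 0.0883 grip 0.0 j [-0.78  0.45  1.07  0.    1.63 -0.78]
w6 htop [322.8 310.7]
w6 collar [322.7 280.9]
w7 htop [322.2 196.6]
w7 collar [322.1 181.7]
```

View pics/c5.png

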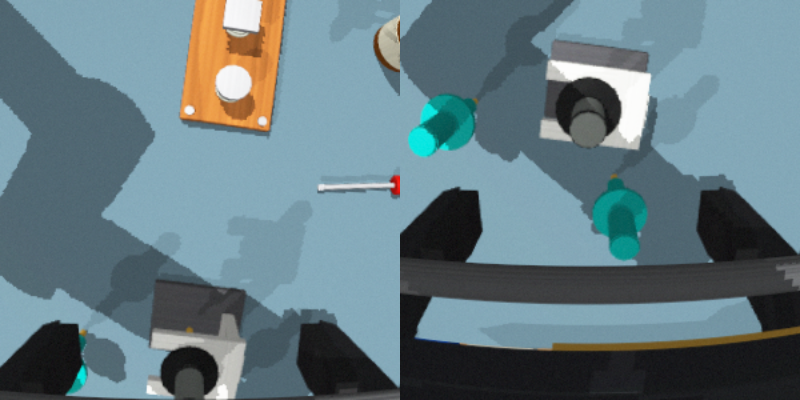

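The wrist view shows the handle top at (321,197), against a prediction of (322,197), so the position agrees. I descend and grip.

Emit:
jog_arm --moves '[{"jaw": 1, "tx": -0.02, "ty": -0.01, "tz": 0.25, "ax": 0, "ay": 0, "az": 0}, {"jaw": 1, "tx": -0.02, "ty": -0.01, "tz": 0.5, "ax": 0, "ay": 0, "az": 0}, {"jaw": 1, "tx": -0.02, "ty": -0.01, "tz": 0.7, "ax": 0, "ay": 0, "az": 0}, {"jaw": 1, "tx": -0.02, "ty": -0.01, "tz": 0.85, "ax": 0, "ay": 0, "az": 0}, {"jaw": 1, "tx": -0.02, "ty": -0.01, "tz": 0.95, "ax": 0, "ay": 0, "az": 0}, {"jaw": 1, "tx": -0.02, "ty": -0.01, "tz": 1, "ax": 0, "ay": 0, "az": 0}, {"jaw": 1, "tx": -0.02, "ty": -0.01, "tz": 1, "ax": 0, "ay": 0, "az": 0}]'

```text
time_s: 9.9
eef_pos: [0.4995, -0.335, 0.1578]
ee_rot: [-0.0, 0.708, 0.706, 0.0]
contact_force: [0.2, 0.2, 0.3]
opening: 0.0881
grip_force: 0.0
```

```bash
python3 -c "
from h import *
go([.50,-.335,.152],1.57)
print(wproj('pics/w6.npz',np.array([.5444,-.0613,.066])),'obs 355.5,62.3')"
```

```text
t 9.9 pos [ 0.4995 -0.335   0.1578] yaw 1.569 jog t [-0.     0.003  0.039] a [-0.001 -0.001 -0.002] F [0.2 0.2 0.3] op 0.0881 grip 0.0 j [-0.79  0.53  1.33  0.    1.28 -0.78]
[355.08898107  60.66496901] obs 355.5,62.3
```

Emit:
jog_arm --moves '[{"jaw": 1, "tx": 0, "ty": 0, "tz": 0.04, "ax": 0, "ay": 0, "az": 0}, {"jaw": -1, "tx": 0, "ty": 0, "tz": 0.04, "ax": 0, "ay": 0, "az": 0}, {"jaw": -1, "tx": 0, "ty": 0, "tz": 0.04, "ax": 0, "ay": 0, "az": 0}, {"jaw": -1, "tx": 0, "ty": 0, "tz": 0.04, "ax": 0, "ay": 0, "az": 0}, {"jaw": -1, "tx": 0, "ty": 0, "tz": 0.04, "ax": 0, "ay": 0, "az": 0}, {"jaw": -1, "tx": 0, "ty": 0, "tz": 0.04, "ax": 0, "ay": 0, "az": 0}, {"jaw": -1, "tx": 0, "ty": 0, "tz": 0.04, "ax": 0, "ay": 0, "az": 0}, {"jaw": -1, "tx": 0, "ty": 0, "tz": 0.04, "ax": 0, "ay": 0, "az": 0}]'

```text
time_s: 10.7
eef_pos: [0.4992, -0.3367, 0.1519]
ee_rot: [0.0, 0.708, 0.706, -0.0]
contact_force: [0.7, 0.7, 0.2]
opening: 0.0345
grip_force: 0.0
```

Emit:
jog_arm --moves '[{"jaw": -1, "tx": 0, "ty": 0, "tz": 0, "ax": 0, "ay": 0, "az": 0}, {"jaw": -1, "tx": 0, "ty": 0, "tz": 0, "ax": 0, "ay": 0, "az": 0}, {"jaw": -1, "tx": 0, "ty": 0, "tz": -0.05, "ax": 0, "ay": 0, "az": 0}, {"jaw": -1, "tx": 0, "ty": 0, "tz": -0.1, "ax": 0, "ay": 0, "az": 0}]'

```text
time_s: 11.1
eef_pos: [0.4991, -0.3366, 0.1673]
ee_rot: [-0.0, 0.708, 0.706, -0.0]
contact_force: [1.1, -1.1, -2.0]
opening: 0.0252
grip_force: 30.0
```

Gripped at 30 N. I lift clear and travel toward the square.

Emit:
jog_arm --moves '[{"jaw": -1, "tx": 0, "ty": 0, "tz": -0.2, "ax": 0, "ay": 0, "az": 0}, {"jaw": -1, "tx": 0, "ty": 0, "tz": -0.5, "ax": 0, "ay": 0, "az": 0}, {"jaw": -1, "tx": 0, "ty": 0, "tz": -0.8, "ax": 0, "ay": 0, "az": 0}, {"jaw": -1, "tx": 0.1, "ty": 0, "tz": -0.8, "ax": 0, "ay": 0, "az": 0}, {"jaw": -1, "tx": 0.3, "ty": 0.05, "tz": -0.8, "ax": 0, "ay": 0, "az": 0}, {"jaw": -1, "tx": 0.55, "ty": 0.1, "tz": -0.8, "ax": 0, "ay": 0, "az": 0}, {"jaw": -1, "tx": 0.8, "ty": 0.15, "tz": -0.8, "ax": 0, "ay": 0, "az": 0}, {"jaw": -1, "tx": 1, "ty": 0.2, "tz": -0.8, "ax": 0, "ay": 0, "az": 0}]'

```text
time_s: 11.9
eef_pos: [0.5296, -0.1844, 0.2867]
ee_rot: [-0.0, 0.708, 0.706, 0.0]
contact_force: [-0.4, -0.1, -1.6]
opening: 0.0253
grip_force: 30.0
```

Emit:
jog_arm --moves '[{"jaw": -1, "tx": 0.2, "ty": 0.05, "tz": 0, "ax": 0, "ay": 0, "az": 0}, {"jaw": -1, "tx": 0.45, "ty": 0.1, "tz": 0, "ax": 0, "ay": 0, "az": 0}, {"jaw": -1, "tx": 0.7, "ty": 0.15, "tz": 0, "ax": 0, "ay": 0, "az": 0}, {"jaw": -1, "tx": 0.9, "ty": 0.17, "tz": 0, "ax": 0, "ay": 0, "az": 0}, {"jaw": -1, "tx": 1, "ty": 0.17, "tz": 0, "ax": 0, "ay": 0, "az": 0}, {"jaw": -1, "tx": 1, "ty": 0.17, "tz": 0, "ax": 0, "ay": 0, "az": 0}]'

```text
time_s: 12.5
eef_pos: [0.5555, -0.0355, 0.2868]
ee_rot: [-0.0, 0.708, 0.707, -0.0]
contact_force: [0.4, -0.4, -1.7]
opening: 0.025
grip_force: 30.0
```

Run:
```python
from h import *
snap('scene','pics/s8.png'); snap('wrist','pics/w8.png')
go([.5556,.0105,.2],1.57)
e,R,o=st(); d=np.array([0,.0017,-.0219])
for n,h in(("tip",-.1),("shankend",-.07),("collarbot",0),("htop",.072)): print(n,((proj('pics/s8.npz',e+d+[0,0,h])-[250,70]+.4)*3).round(), (wproj('pics/w8.npz',e+d+[0,0,h])).round())
a=cv2.imread("pics/s8.png");b=cv2.imread("pics/w8.png")
P=np.zeros((600,800,3),np.uint8);P[:]=0
P[:480,:390]=cv2.resize(a[70:230,250:380],None,fx=3,fy=3,interpolation=cv2.INTER_CUBIC); P[:400,400:]=cv2.resize(b,(400,250))[:400] if 0 else cv2.resize(b[0:300,170:470],(400,400))
cv2.imwrite("pics/c6.png",P)
```

```text
t 12.6 pos [ 0.5556 -0.0377  0.2868] yaw 1.567 jog t [ 0.322 -0.001  0.579] a [-0.     0.001 -0.004] F [ 0.9  0.3 -2.3] op 0.0249 grip 30.0 j [-0.28  0.35  1.27 -0.    1.53 -0.27]
tip [184. 337.] [323. 189.]
shankend [184. 306.] [323. 198.]
collarbot [184. 229.] [324. 226.]
htop [184. 142.] [325. 282.]
```

View pics/c6.png

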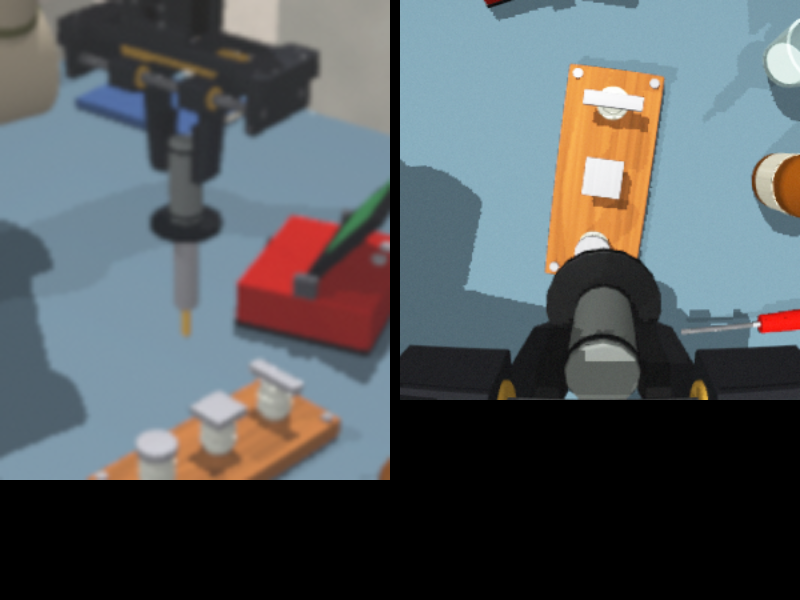

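The tip is at (185,338) in the scene crop, against a prediction of (184,337), so the probe hangs straight. I go over the square and press.

Emit:
jog_arm --moves '[{"jaw": -1, "tx": 0.15, "ty": 0, "tz": 0, "ax": 0, "ay": 0, "az": 0}, {"jaw": -1, "tx": 0.31, "ty": 0, "tz": 0, "ax": 0, "ay": 0, "az": 0}, {"jaw": -1, "tx": 0.31, "ty": 0, "tz": 0.1, "ax": 0, "ay": 0, "az": 0}, {"jaw": -1, "tx": 0.31, "ty": 0, "tz": 0.3, "ax": 0, "ay": 0, "az": 0}, {"jaw": -1, "tx": 0.31, "ty": 0, "tz": 0.5, "ax": 0, "ay": 0, "az": 0}, {"jaw": -1, "tx": 0.31, "ty": 0, "tz": 0.6, "ax": 0, "ay": 0, "az": 0}, {"jaw": -1, "tx": 0.31, "ty": 0, "tz": 0.6, "ax": 0, "ay": 0, "az": 0}]'

```text
time_s: 13.3
eef_pos: [0.555, 0.0082, 0.1948]
ee_rot: [-0.002, 0.709, 0.705, -0.001]
contact_force: [1.1, -0.5, -1.9]
opening: 0.0251
grip_force: 30.0
```

```bash
python3 -c "
from h import *
go([.5556,.0105,.1829],1.57)"
```

```text
t 13.3 pos [0.555  0.0082 0.1948] yaw 1.565 jog t [0.015 0.004 0.079] a [-0.006 -0.001 -0.006] F [ 1.1 -0.5 -1.9] op 0.0251 grip 30.0 j [-0.2   0.4   1.43 -0.    1.32 -0.19]
```

Emit:
jog_arm --moves '[{"jaw": -1, "tx": 0.01, "ty": 0, "tz": 0.03, "ax": 0, "ay": 0, "az": 0}, {"jaw": -1, "tx": 0.01, "ty": 0, "tz": 0.05, "ax": 0, "ay": 0, "az": 0}, {"jaw": -1, "tx": 0.01, "ty": 0, "tz": 0.07, "ax": 0, "ay": 0, "az": 0}, {"jaw": -1, "tx": 0.01, "ty": 0, "tz": 0.085, "ax": 0, "ay": 0, "az": 0}, {"jaw": -1, "tx": 0.01, "ty": 0, "tz": 0.085, "ax": 0, "ay": 0, "az": 0}, {"jaw": -1, "tx": 0.01, "ty": 0, "tz": 0.085, "ax": 0, "ay": 0, "az": 0}]'

```text
time_s: 13.9
eef_pos: [0.5562, 0.0111, 0.1846]
ee_rot: [0.0, 0.708, 0.706, 0.0]
contact_force: [0.4, 0.1, 1.9]
opening: 0.0254
grip_force: 30.0
```

Emit:
jog_arm --moves '[{"jaw": -1, "tx": 0, "ty": 0, "tz": 0.01, "ax": 0, "ay": 0, "az": 0}, {"jaw": -1, "tx": 0, "ty": 0, "tz": 0.01, "ax": 0, "ay": 0, "az": 0}, {"jaw": -1, "tx": 0, "ty": 0, "tz": 0.01, "ax": 0, "ay": 0, "az": 0}, {"jaw": -1, "tx": 0, "ty": 0, "tz": 0.01, "ax": 0, "ay": 0, "az": 0}, {"jaw": -1, "tx": 0, "ty": 0, "tz": 0.01, "ax": 0, "ay": 0, "az": 0}]'

```text
time_s: 14.4
eef_pos: [0.556, 0.0111, 0.1828]
ee_rot: [0.0, 0.708, 0.706, 0.0]
contact_force: [1.8, 0.1, 1.1]
opening: 0.0248
grip_force: 30.0
```

```bash
python3 -c "
from h import *
go([.5444,-.063,.2],1.57)"
```

```text
t 14.4 pos [0.556  0.0111 0.1828] yaw 1.567 jog t [-0.494 -0.076 -0.115] a [ 0.     0.    -0.004] F [1.8 0.1 1.1] op 0.0248 grip 30.0 j [-0.19  0.41  1.45  0.    1.28 -0.19]
```

Emit:
jog_arm --moves '[{"jaw": -1, "tx": 0, "ty": 0, "tz": -0.2, "ax": 0, "ay": 0, "az": 0}, {"jaw": -1, "tx": 0, "ty": 0, "tz": -0.35, "ax": 0, "ay": 0, "az": 0}, {"jaw": -1, "tx": -0.25, "ty": -0.04, "tz": -0.35, "ax": 0, "ay": 0, "az": 0}, {"jaw": -1, "tx": -0.49, "ty": -0.076, "tz": -0.35, "ax": 0, "ay": 0, "az": 0}, {"jaw": -1, "tx": -0.49, "ty": -0.076, "tz": -0.35, "ax": 0, "ay": 0, "az": 0}, {"jaw": -1, "tx": -0.49, "ty": -0.076, "tz": -0.2, "ax": 0, "ay": 0, "az": 0}, {"jaw": -1, "tx": -0.49, "ty": -0.076, "tz": -0.1, "ax": 0, "ay": 0, "az": 0}, {"jaw": -1, "tx": -0.49, "ty": -0.076, "tz": -0.1, "ax": 0, "ay": 0, "az": 0}]'

```text
time_s: 15.2
eef_pos: [0.5431, -0.0615, 0.1954]
ee_rot: [-0.002, 0.708, 0.706, -0.001]
contact_force: [0.6, 0.2, -1.6]
opening: 0.0248
grip_force: 30.0
```

```bash
python3 -c "
from h import *
go([.5444,-.063,.1826],1.57)"
```

```text
t 15.2 pos [ 0.5431 -0.0615  0.1954] yaw 1.567 jog t [-0.01   0.009  0.085] a [-0.006 -0.002 -0.003] F [ 0.6  0.2 -1.6] op 0.0248 grip 30.0 j [-0.33  0.38  1.46  0.    1.31 -0.32]
```

Emit:
jog_arm --moves '[{"jaw": -1, "tx": 0, "ty": 0, "tz": 0.03, "ax": 0, "ay": 0, "az": 0}, {"jaw": -1, "tx": 0, "ty": 0, "tz": 0.06, "ax": 0, "ay": 0, "az": 0}, {"jaw": -1, "tx": 0, "ty": 0, "tz": 0.1, "ax": 0, "ay": 0, "az": 0}, {"jaw": -1, "tx": 0, "ty": 0, "tz": 0.1, "ax": 0, "ay": 0, "az": 0}, {"jaw": -1, "tx": 0, "ty": 0, "tz": 0.1, "ax": 0, "ay": 0, "az": 0}, {"jaw": -1, "tx": 0, "ty": 0, "tz": 0.1, "ax": 0, "ay": 0, "az": 0}, {"jaw": -1, "tx": 0, "ty": 0, "tz": 0.1, "ax": 0, "ay": 0, "az": 0}, {"jaw": -1, "tx": 0, "ty": 0, "tz": 0.1, "ax": 0, "ay": 0, "az": 0}]'

```text
time_s: 16.0
eef_pos: [0.5444, -0.0624, 0.1829]
ee_rot: [0.0, 0.708, 0.706, 0.0]
contact_force: [0.3, 0.8, 1.3]
opening: 0.0251
grip_force: 30.0
```

```bash
python3 -c "
from h import *
for i in range(1): go([.4992,-.3367,.29],1.57)"
```

```text
t 16.0 pos [ 0.5444 -0.0624  0.1829] yaw 1.567 jog t [-1.83  -0.294 -0.714] a [ 0.001  0.    -0.004] F [0.3 0.8 1.3] op 0.0251 grip 30.0 j [-0.33  0.39  1.48  0.    1.28 -0.32]
```

Both presses are done: force rose by about 3 N with 5 mm of travel each time. Now I take the probe back to the rest.

Emit:
jog_arm --moves '[{"jaw": -1, "tx": 0, "ty": 0, "tz": -0.3, "ax": 0, "ay": 0, "az": 0}, {"jaw": -1, "tx": 0, "ty": 0, "tz": -0.6, "ax": 0, "ay": 0, "az": 0}, {"jaw": -1, "tx": -0.1, "ty": -0.05, "tz": -0.75, "ax": 0, "ay": 0, "az": 0}, {"jaw": -1, "tx": -0.3, "ty": -0.1, "tz": -0.75, "ax": 0, "ay": 0, "az": 0}, {"jaw": -1, "tx": -0.55, "ty": -0.15, "tz": -0.75, "ax": 0, "ay": 0, "az": 0}, {"jaw": -1, "tx": -0.8, "ty": -0.2, "tz": -0.75, "ax": 0, "ay": 0, "az": 0}, {"jaw": -1, "tx": -1, "ty": -0.29, "tz": -0.75, "ax": 0, "ay": 0, "az": 0}, {"jaw": -1, "tx": -1, "ty": -0.29, "tz": -0.75, "ax": 0, "ay": 0, "az": 0}]'

```text
time_s: 16.8
eef_pos: [0.4987, -0.2151, 0.2943]
ee_rot: [-0.001, 0.71, 0.704, -0.001]
contact_force: [-0.5, 1.0, -2.0]
opening: 0.025
grip_force: 30.0
```

Emit:
jog_arm --moves '[{"jaw": -1, "tx": -0.2, "ty": 0, "tz": 0, "ax": 0, "ay": 0, "az": 0}, {"jaw": -1, "tx": -0.45, "ty": 0, "tz": 0, "ax": 0, "ay": 0, "az": 0}, {"jaw": -1, "tx": -0.7, "ty": 0, "tz": 0, "ax": 0, "ay": 0, "az": 0}, {"jaw": -1, "tx": -0.83, "ty": 0, "tz": 0, "ax": 0, "ay": 0, "az": 0}, {"jaw": -1, "tx": -0.83, "ty": 0, "tz": 0, "ax": 0, "ay": 0, "az": 0}, {"jaw": -1, "tx": -0.83, "ty": 0, "tz": 0, "ax": 0, "ay": 0, "az": 0}]'

```text
time_s: 17.4
eef_pos: [0.4999, -0.3359, 0.2946]
ee_rot: [-0.001, 0.708, 0.706, 0.0]
contact_force: [0.1, -0.8, -1.8]
opening: 0.0252
grip_force: 30.0
```

```bash
python3 -c "
from h import *
go([.4992,-.3367,.1535],1.57)"
```

```text
t 17.4 pos [ 0.4999 -0.3359  0.2946] yaw 1.567 jog t [-0.007 -0.004  0.941] a [-0.001 -0.002 -0.003] F [ 0.1 -0.8 -1.8] op 0.0252 grip 30.0 j [-0.79  0.46  1.09  0.    1.6  -0.78]
```

Emit:
jog_arm --moves '[{"jaw": -1, "tx": 0, "ty": 0, "tz": 0.15, "ax": 0, "ay": 0, "az": 0}, {"jaw": -1, "tx": 0, "ty": 0, "tz": 0.35, "ax": 0, "ay": 0, "az": 0}, {"jaw": -1, "tx": 0, "ty": 0, "tz": 0.55, "ax": 0, "ay": 0, "az": 0}, {"jaw": -1, "tx": 0, "ty": 0, "tz": 0.75, "ax": 0, "ay": 0, "az": 0}, {"jaw": -1, "tx": 0, "ty": 0, "tz": 0.85, "ax": 0, "ay": 0, "az": 0}, {"jaw": -1, "tx": 0, "ty": 0, "tz": 0.9, "ax": 0, "ay": 0, "az": 0}, {"jaw": -1, "tx": 0, "ty": 0, "tz": 0.9, "ax": 0, "ay": 0, "az": 0}, {"jaw": -1, "tx": 0, "ty": 0, "tz": 0.9, "ax": 0, "ay": 0, "az": 0}]'

```text
time_s: 18.2
eef_pos: [0.5003, -0.3364, 0.1614]
ee_rot: [0.001, 0.708, 0.706, 0.0]
contact_force: [0.9, -0.5, -1.4]
opening: 0.0253
grip_force: 30.0
```

```bash
python3 -c "
from h import *
go([.4992,-.3367,.1525],1.57)"
```

```text
t 18.2 pos [ 0.5003 -0.3364  0.1614] yaw 1.568 jog t [-0.002 -0.007  0.059] a [ 0.002  0.001 -0.003] F [ 0.9 -0.5 -1.4] op 0.0253 grip 30.0 j [-0.79  0.53  1.33  0.    1.29 -0.78]
```

Emit:
jog_arm --moves '[{"jaw": -1, "tx": 0, "ty": 0, "tz": 0.03, "ax": 0, "ay": 0, "az": 0}, {"jaw": -1, "tx": 0, "ty": 0, "tz": 0.05, "ax": 0, "ay": 0, "az": 0}, {"jaw": -1, "tx": 0, "ty": 0, "tz": 0.055, "ax": 0, "ay": 0, "az": 0}, {"jaw": -1, "tx": 0, "ty": 0, "tz": 0.055, "ax": 0, "ay": 0, "az": 0}, {"jaw": -1, "tx": 0, "ty": 0, "tz": 0.055, "ax": 0, "ay": 0, "az": 0}]'

```text
time_s: 18.7
eef_pos: [0.4998, -0.3368, 0.152]
ee_rot: [0.0, 0.708, 0.706, -0.0]
contact_force: [-0.4, 0.5, -1.7]
opening: 0.0253
grip_force: 30.0
```

Emit:
jog_arm --moves '[{"jaw": -1, "tx": 0, "ty": 0, "tz": 0.005, "ax": 0, "ay": 0, "az": 0}, {"jaw": -1, "tx": 0, "ty": 0, "tz": 0.005, "ax": 0, "ay": 0, "az": 0}, {"jaw": 1, "tx": 0, "ty": 0, "tz": 0.005, "ax": 0, "ay": 0, "az": 0}, {"jaw": 1, "tx": 0, "ty": 0, "tz": 0.005, "ax": 0, "ay": 0, "az": 0}, {"jaw": 1, "tx": 0, "ty": 0, "tz": 0.005, "ax": 0, "ay": 0, "az": 0}, {"jaw": 1, "tx": 0, "ty": 0, "tz": 0.005, "ax": 0, "ay": 0, "az": 0}, {"jaw": 1, "tx": 0, "ty": 0, "tz": 0.005, "ax": 0, "ay": 0, "az": 0}, {"jaw": 1, "tx": 0, "ty": 0, "tz": 0.005, "ax": 0, "ay": 0, "az": 0}]'

```text
time_s: 19.5
eef_pos: [0.4998, -0.3367, 0.1511]
ee_rot: [-0.0, 0.708, 0.706, -0.0]
contact_force: [0.2, -0.1, -0.2]
opening: 0.071
grip_force: 0.0
```

Emit:
jog_arm --moves '[{"jaw": 1, "tx": 0, "ty": 0, "tz": 0, "ax": 0, "ay": 0, "az": 0}, {"jaw": 1, "tx": 0, "ty": 0, "tz": -0.1, "ax": 0, "ay": 0, "az": 0}, {"jaw": 1, "tx": 0, "ty": 0, "tz": -0.3, "ax": 0, "ay": 0, "az": 0}, {"jaw": 1, "tx": 0, "ty": 0, "tz": -0.55, "ax": 0, "ay": 0, "az": 0}, {"jaw": 1, "tx": 0, "ty": 0, "tz": -0.8, "ax": 0, "ay": 0, "az": 0}, {"jaw": 1, "tx": 0, "ty": 0, "tz": -1, "ax": 0, "ay": 0, "az": 0}, {"jaw": 1, "tx": 0, "ty": 0, "tz": -1, "ax": 0, "ay": 0, "az": 0}]'

```text
time_s: 20.2
eef_pos: [0.5005, -0.3374, 0.3056]
ee_rot: [0.004, 0.708, 0.706, 0.0]
contact_force: [0.1, 0.7, -0.2]
opening: 0.0877
grip_force: 0.0
```

Run:
```python
from h import *
go([.4992,-.3367,.1525],1.57)
snap('wrist','pics/w9.png'); snap('scene','pics/s9.png')
for h in(.202,.138): print(wproj('pics/w9.npz',np.array([.5003,-.335,h])),proj('pics/s9.npz',np.array([.5003,-.335,h])))
a=cv2.imread("pics/s9.png");b=cv2.imread("pics/w9.png")
cv2.imwrite("pics/c7.png",np.hstack([cv2.resize(a[120:320,150:350],(400,400)),cv2.resize(b[100:400,180:480],(400,400))]))
```

```text
t 20.2 pos [ 0.5005 -0.3374  0.3056] yaw 1.567 jog t [ 0.01  -0.014  1.02 ] a [ 0.007  0.007 -0.003] F [ 0.1  0.7 -0.2] op 0.0877 grip 0.0 j [-0.79  0.45  1.07  0.    1.61 -0.78]
[322.09569441 192.17168865] [196.8883125  220.94469078]
[321.66890964 177.62182686] [201.66837105 244.98543895]
```

View pics/c7.png

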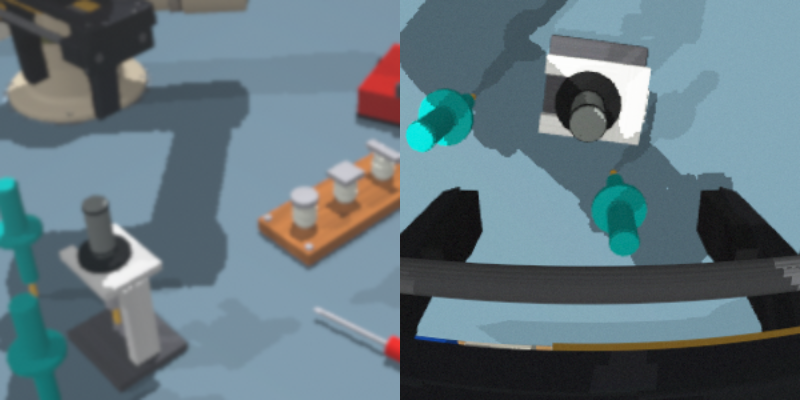

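The probe hangs upright in the fork, with its handle top at (97,203) in the crop, close to where it started, and the gripper is clear. I hand in.

```bash
python3 -c "
from bench import arm
print(arm.hand_in())"
```

```text
the job is handed in; nothing more can be done
None
```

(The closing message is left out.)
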